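Clip the washing-up tools into the rack and lock it

ROBOT

A 7-joint arm with a two-finger parallel gripper is mounted at the origin on the work surface. World frame = base frame: x ahead of the robot, y to its left, z up, the work surface at z = 0. Lengths are in m, angles in rad, forces in N, time in s.
With the tool pointing down it reaches from about 0.425 to 1.025 m from the base axis. Payload 3.6 kg.
Tool frame: the origin (TCP) lies at the very end of the fingers, on their centre line; the grasp point (between the pads) lies r.hold_point_z behind it (r.hold_point_z is the distance from the TCP to the grasp point, in m); z points along the fingers, y is the line along which they close (so a half turn about z gives the same grasp; the last joint's range is limited). The gripper opens to 85 mm and grips with 20 to 120 N. Pads are 22 mm wide; open, the fingers measure 114 mm over their backs; the gripper's body (76 mm by 85 mm) begins 54 mm behind the grasp point. The pads swing forward as they close: fully open they stand 13 mm farther back than shut.
Start: joints at [-1.27, 0.591, 0.048, 1.609, -0.033, 0.943, -0.034], TCP at [0.278, 0.67, 0.231] pointing down, gripper open.
Joint ranges: [-2.69, 2.69], [-0.47, 2.24], [-1.27, 1.36], [0.19, 2.51], [-1.53, 4.68], [0.08, 2.07], [-3.09, 3.09]. Speed limits (rad/s): [2.57, 2.57, 3.14, 3.14, 3.14, 3.14, 3.14].

INTERFACE

Orientations are given as a rotation vector (axis times angle).
In Python, from bench import r gives the robot as it stands.
- The arm moves only by the shell command python3 -m jog 'ROWS' [OPENING] [FORCE]. ROWS is JSON, a list of rows, each an object with "linear": the shift along the tool's x, y, z each as a share of 250 mm, from -1 to 1, a list of three; "turn": the turn about the tool's z as a share of 60 degrees, from -1 to 1. In form: [{"linear": [tx, ty, tz], "turn": turn}, ...]. A call has 1 to 20 rows; each row shifts and turns the commanded pose from where the row before left it, along the tool's axes as they then stand; what a row does not reach is not made up. A row lasts 1/8 s, in which the tool goes at most 62.5 mm and 10.7 degrees, less where a joint would pass 70% of its speed; a pose out of reach is approached as far as the arm can. A call with a number of a shift or a turn outside -1 to 1 is refused whole. A call with a gripper value outside its range is refused whole. OPENING is the closure, from 0 (fully open) to 1 (shut), set as the call begins (- or left out, the last holds). The fingers move at their own pace and stop on an object; FORCE is the grip in N (left out, the last holds). Time passes only in rows, so rows that do not move let the fingers close. It gives the time, the measured TCP pose, the force, the opening and the grip force at its end, in the units of the state.
- r.sense(): the state, without advancing time (a new reading comes with each control period).
- r.get_image(name): name is "scene" or "side" or "wrist"; returns a dict with "img" (480x640x3 uint8, blue, green, red), "K" (3x3 intrinsics, pixels), "k1" (the pictures are not rectified: a ray, as slopes to the right and down, at radius r is drawn at 1 + k1 r^2 times it, then the intrinsics apply), "extrinsics" (4x4, takes a point from camera to world coordinates). Camera axes: x right, y down, z forward; pixel columns grow to the right and rows downward; lengths in m; the calibration is good to about 2 mm. A picture is of the moment at which its call begins. There is no depth.
- r.hand_in(): hands the job in; it is judged then, once.
Trained networks look in a picture, given as the dict that the camera call returned (one of the last four; its "shot" number tells which), for a name from the list of things; names that differ only in an ending like _2 or _b are one class to them, and where a whole thing is asked for, a point or a joint stands for the part that bears it (a point fixed in the world has none). Each returns a list of dicts, best first, with "p" (0 to 1); they miss things now and then, are a little off and sometimes report something else, mostly with a low value. They report only what shows in the picture. A call takes as long as a camera call.
- r.masks_of(picture, query): "region" (480x640 bool, what is visible of it) and "rect" ([left, top, width, height] in pixels, round what is visible of it).
The state is a dict: "time_s": time; "q": joint angles; "qd": joint speeds; "tau": joint torques, N m; "tool_pos": TCP position; "tcp_rot": TCP orientation; "wrist_force": force on the tool from outside, world axes, zero at the start; "torque": the same for the moment, N m; "finger_gap": opening from 0.0 (shut) to 1.0 (fully open); "grip_force": force on a finger pad.
Only numpy, scipy, OpenCV 4.12 (cv2) and the standard library are available. Lean on these libraries where they do the work, as an engineer would, in place of code of your own. Each camera call takes 0.05 s, during which the arm holds its last target. There are 200 camera calls.

TASK

Unlock the clip rack by lifting the keeper's knob out of its notch, sliding it along and dropping it fully into the other notch; then snap every brush and scraper from the draining mat into a clip place of its own, pressed fully home in both of its spring clips with its head over the drip tray. When all are in, lift the knob again, slide the keeper back and drop the knob into its first notch so that the tongues lock the handles in. Leave the ramekin, tumbler and bowl where they stand.

Things in the scene. Friction and masses are not known exactly. Their poses are not given: they have to be found in the camera images.
- brush_a_mid (a point): washing-up tool, 198 mm long, 60 g: round wooden handle 16 mm thick with an oblong brush head 56 x 36 mm. Point on the handle's axis where to grip; x runs to the head: free end at x = -86 mm, head from 56 to 112 mm. The head reaches 15 mm below the axis, so the handle lies tilted 2 to 3 degrees, here about 12 mm above the mat. May be absent
- brush_a_head (a point): the point in the head of that tool 90 mm along x from brush_a_mid
- brush_b_mid (a point): washing-up tool, 198 mm long, 60 g: round wooden handle 16 mm thick with a round brush head 44 mm across. Point on the handle's axis where to grip; x runs to the head: free end at x = -86 mm, head from 56 to 112 mm. The head reaches 15 mm below the axis, so the handle lies tilted 2 to 3 degrees, here about 12 mm above the mat. May be absent
- brush_b_head (a point): the point in the head of that tool 90 mm along x from brush_b_mid
- brush_c_mid (a point): washing-up tool, 198 mm long, 60 g: round wooden handle 16 mm thick with a narrow brush head 56 x 18 mm. Point on the handle's axis where to grip; x runs to the head: free end at x = -86 mm, head from 56 to 112 mm. The head reaches 15 mm below the axis, so the handle lies tilted 2 to 3 degrees, here about 12 mm above the mat. May be absent
- brush_c_head (a point): the point in the head of that tool 90 mm along x from brush_c_mid
- brush_d_mid (a point): washing-up tool, 198 mm long, 60 g: round wooden handle 16 mm thick with a small round brush head 26 mm across. Point on the handle's axis where to grip; x runs to the head: free end at x = -86 mm, head from 56 to 112 mm. The head reaches 15 mm below the axis, so the handle lies tilted 2 to 3 degrees, here about 12 mm above the mat. May be absent
- brush_d_head (a point): the point in the head of that tool 90 mm along x from brush_d_mid
- scraper_mid (a point): washing-up tool, 198 mm long, 60 g: round wooden handle 16 mm thick with a bent flat steel scraper blade, 42 mm wide. Point on the handle's axis where to grip; x runs to the head: free end at x = -86 mm, head from 56 to 112 mm. The head reaches 15 mm below the axis, so the handle lies tilted 2 to 3 degrees, here about 12 mm above the mat. May be absent
- scraper_head (a point): the point in the head of that tool 90 mm along x from scraper_mid
- rack: fixed white clip rack on the tile, 285 mm wide (y), base 10 mm thick; origin on the tile under the middle of the clip field. +x runs from the keeper end (x = -106 mm) to the steel drip tray (x = 81 to 156 mm, 18 mm high). Tools lie along x in the clips; handles rest on two rails 37 mm above the tile
- clip1 (a point): clip place 1: seat of a tool's mid point, rack y = -112 mm, 45 mm above the tile; axes as the rack; takes any tool. Two spring clips open upward at x = -36 and 36 mm, each 12 mm wide, mouth about 28 mm, tops 18 mm above this point. A handle pressed straight down snaps in at about 6 to 10 N in all; free space between the clips for fingers
- clip2 (a point): clip place 2: seat of a tool's mid point, rack y = -56 mm, 45 mm above the tile; axes as the rack; takes any tool. Two spring clips open upward at x = -36 and 36 mm, each 12 mm wide, mouth about 28 mm, tops 18 mm above this point. A handle pressed straight down snaps in at about 6 to 10 N in all; free space between the clips for fingers
- clip3 (a point): clip place 3: seat of a tool's mid point, rack y = 0 mm, 45 mm above the tile; axes as the rack; takes any tool. Two spring clips open upward at x = -36 and 36 mm, each 12 mm wide, mouth about 28 mm, tops 18 mm above this point. A handle pressed straight down snaps in at about 6 to 10 N in all; free space between the clips for fingers
- clip4 (a point): clip place 4: seat of a tool's mid point, rack y = 56 mm, 45 mm above the tile; axes as the rack; takes any tool. Two spring clips open upward at x = -36 and 36 mm, each 12 mm wide, mouth about 28 mm, tops 18 mm above this point. A handle pressed straight down snaps in at about 6 to 10 N in all; free space between the clips for fingers
- clip5 (a point): clip place 5: seat of a tool's mid point, rack y = 112 mm, 45 mm above the tile; axes as the rack; takes any tool. Two spring clips open upward at x = -36 and 36 mm, each 12 mm wide, mouth about 28 mm, tops 18 mm above this point. A handle pressed straight down snaps in at about 6 to 10 N in all; free space between the clips for fingers
- keeper (a joint): keeper, a dark steel comb that slides along the rack's +y, m. 0 = locked (first notch): an 18 mm wide tongue over each handle end, 12 mm above the seated axis, x = -101 to -59 mm. 0.028 = open (second notch): tongues half-way between clip places. 2 mm play in a notch, about 1 N friction; cannot slide while the pin is in a notch
- knob (a joint): how far the keeper's knob is lifted, metres: 0 = pin fully down in a notch, about 0.012 = pin resting on the tooth between the notches, 0.022 = highest. A light spring (1 to 2.5 N) and its weight pull it down
- knob_grip (a point): centre of the upright black knob of the keeper, 20 mm in diameter and 30 mm tall, 84 mm above the tile when down; moves with it; axes as the rack
- mat: fixed black rubber draining mat 220 x 350 x 3 mm; origin under its centre
- ramekin: white ceramic ramekin, 84 mm across, 45 mm high, bystander; origin under its centre
- tumbler: green plastic tumbler, 70 mm across, 100 mm high, bystander; origin under its centre
- bowl: small wooden bowl, 110 mm across, 50 mm high, bystander; origin under its centre
- taplight: fixed round white battery tap light, 90 mm across, 29 mm high, bystander; origin under its centre

How it is judged:
By the outcome, as a careful person would: the job done as asked, in the order asked, and still so for the second after the job is handed in, with the robot touching nothing.
Of brush_a, brush_b, brush_c, brush_d, scraper only 3 to 5 are there at a start; the rules pass over those that are not, and their reading is None.
At some moment in a run one of brush_a, brush_b, brush_c, brush_d, scraper may be knocked a few centimetres aside while the robot is not near it.
Once in a run the grip may slacken for a moment while it holds something.
It also fails if it takes over 210 s, if anything falls off the work surface, if the arm or the gripper's body presses on something with over 40 N, if the wrist force passes 120 N, or if a joint passes its speed limit or range.

## Working session

There is one attempt and no reset: what is moved stays moved. The work goes in short steps, Python scripts to look and compute and a shell command to move; the robot and the scene stay as the last step left them, time stands still between calls to the robot, and variables do not carry over. Pictures are saved under pics/ and viewed, at most 14 in all, crops included, and the job is handed in when it is done.

```bash
ls; mkdir -p pics; python3 - <<'E'
from bench import r
import cv2,numpy as np
s=r.sense();print({k:np.round(v,3).tolist() for k,v in s.items()}, r.hold_point_z)
for n in ["scene","side"]:
    p=r.get_image(n);cv2.imwrite(f"pics/{n}0.png",p["img"]);print(n,np.round(p["K"],1).tolist(),p["k1"],np.round(p["extrinsics"],3).tolist())
E
```

```text
pics
{'time_s': 0.0, 'q': [-1.27, 0.592, 0.048, 1.61, -0.033, 0.943, -0.034], 'qd': [-0.0, 0.0, 0.001, 0.0, -0.0, 0.001, 0.003], 'tau': [0.0, -54.868, 1.547, -19.812, 0.009, 0.009, 0.0], 'tool_pos': [0.278, 0.669, 0.23], 'tcp_rot': [-0.614, -3.081, 0.004], 'wrist_force': [-0.208, 0.213, -0.223], 'torque': [-0.005, 0.016, 0.004], 'grip_force': 0.0, 'finger_gap': 0.998} 0.0187
scene [[511.6, 0.0, 305.7], [0.0, 511.6, 241.1], [0.0, 0.0, 1.0]] -0.08014390225527389 [[-0.878, 0.321, -0.354, 0.968], [0.478, 0.566, -0.672, 0.868], [-0.016, -0.759, -0.65, 0.885], [0.0, 0.0, 0.0, 1.0]]
side [[602.7, 0.0, 327.1], [0.0, 602.7, 243.7], [0.0, 0.0, 1.0]] -0.20246206851574877 [[0.955, -0.161, 0.25, 0.182], [-0.297, -0.472, 0.83, -1.089], [-0.016, -0.867, -0.498, 0.737], [0.0, 0.0, 0.0, 1.0]]
```

View pics/scene0.png

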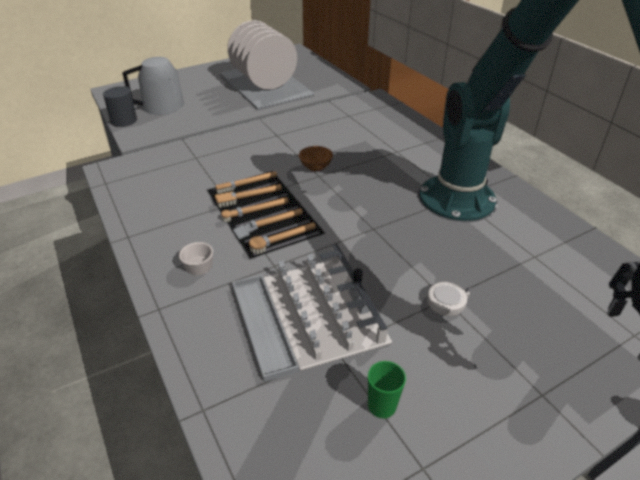

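View pics/side0.png

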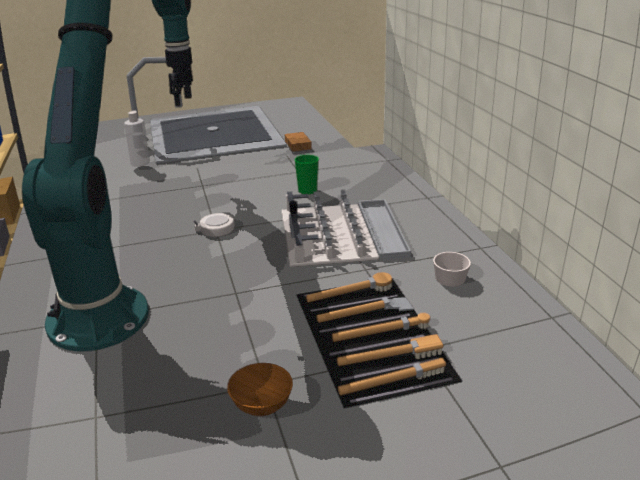

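The scene shows the rack, with the keeper end towards the robot (knob at scene 357,275; side 294,207), and five tools on the mat, heads towards +x. In the side view they run from the top: round brush, scraper, small round, oblong, narrow.

```bash
cat > h.py <<'E'
from bench import r
import cv2,numpy as np
from scipy.spatial.transform import Rotation as R
def und(p,uv):
    d=np.array([p["k1"],0,0,0,0.])
    uv=np.asarray(uv,float).reshape(-1,2); K=np.array(p["K"])
    x=(uv-[K[0,2],K[1,2]])/[K[0,0],K[1,1]]; y=x.copy()
    for _ in range(20): y=x/(1+p["k1"]*(y**2).sum(1,keepdims=True))
    return y
def loc(p,uv,z):
    y=und(p,uv); E=np.array(p["extrinsics"]); d=np.c_[y,np.ones(len(y))]@E[:3,:3].T
    return E[:3,3]+d*((z-E[2,3])/d[:,2])[:,None]
def proj(p,X):
    E=np.array(p["extrinsics"]); c=(np.atleast_2d(X)-E[:3,3])@E[:3,:3]; y=c[:,:2]/c[:,2:]
    y=y*(1+p["k1"]*(y**2).sum(1,keepdims=True)); K=np.array(p["K"]); return y*[K[0,0],K[1,1]]+[K[0,2],K[1,2]]
def axis(p,reg,z):
    "principal axis of mask, at height z"
    v,u=np.nonzero(reg); X=loc(p,np.c_[u,v],z)[:,:2]; m=X.mean(0); w,V=np.linalg.eigh(np.cov((X-m).T)); a=V[:,1]*np.sign(V[0,1])
    t=(X-m)@a; return m,a,np.percentile(t,1),np.percentile(t,99)
def to(P,yaw=None,row=True):
    "shift from current TCP to P in tool axes as share; tool y line to world dir yaw"
    s=r.sense(); M=R.from_rotvec(s["tcp_rot"]).as_matrix()
    d=M.T@(np.array(P)-s["tool_pos"]); out=d/0.25
    ty=np.degrees(np.arctan2(M[1,1],M[0,1])); print("tcp",np.round(s["tool_pos"],4),"tool-y dir",round(ty,2),"Fz",np.round(s["wrist_force"],1),"gap",round(s["finger_gap"],3),"q7",round(s["q"][6],2),"lin",np.round(out,3),"t",s["time_s"])
    if yaw is not None:
        dd=(yaw-ty+90)%180-90; print("turn deg (world)",round(dd,2)," share (tool z down => -)",round(-dd/60,3))
E
python3 - <<'E'
from h import *
P={n:r.get_image(n) for n in ["scene","side"]}
for q in ["brush_a_mid","brush_c_mid","scraper_mid","knob_grip","rack","mat","ramekin","tumbler","bowl","taplight"]:
    for n,p in P.items():
        for m in r.masks_of(p,q)[:6]:
            if m["p"]<.3: continue
            z=.015 if "_mid" in q else .084 if "knob" in q else .01
            c,a,l,h=axis(p,m["region"],z)
            print(q,n,round(m["p"],2),m["rect"],"c",np.round(c,3),"dir",round(np.degrees(np.arctan2(a[1],a[0])),1),np.round([l,h],3))
E
```

```text
brush_a_mid scene 0.76 [214.8, 184.5, 66.5, 23.2] c [ 0.561 -0.307] dir -7.8 [-0.117  0.075]
brush_a_mid scene 0.35 [252.0, 223.2, 61.6, 29.6] c [ 0.558 -0.081] dir -0.0 [-0.111  0.072]
brush_a_mid side 0.89 [339.7, 335.1, 105.2, 32.5] c [ 0.551 -0.306] dir -4.0 [-0.113  0.084]
brush_c_mid scene 0.8 [218.2, 171.5, 58.3, 22.8] c [ 0.531 -0.369] dir -2.8 [-0.106  0.081]
brush_c_mid side 0.9 [338.0, 358.3, 105.3, 34.9] c [ 0.523 -0.369] dir 1.3 [-0.107  0.091]
brush_c_mid side 0.48 [319.9, 297.7, 92.1, 22.0] c [ 0.545 -0.164] dir -2.2 [-0.105  0.085]
scraper_mid scene 0.77 [237.6, 214.2, 64.1, 25.2] c [ 0.558 -0.156] dir 0.9 [-0.11   0.082]
scraper_mid scene 0.64 [298.9, 142.6, 38.3, 30.6] c [ 0.266 -0.383] dir 61.2 [-0.071  0.077]
scraper_mid scene 0.38 [216.3, 170.6, 57.5, 26.6] c [ 0.531 -0.37 ] dir -3.6 [-0.105  0.082]
scraper_mid side 0.82 [319.0, 297.5, 95.3, 22.1] c [ 0.543 -0.163] dir -2.0 [-0.104  0.086]
scraper_mid side 0.62 [297.5, 278.5, 164.1, 129.6] c [ 0.507 -0.271] dir -89.6 [-0.187  0.145]
scraper_mid side 0.46 [333.7, 313.4, 91.6, 31.5] c [ 0.55  -0.232] dir -1.4 [-0.1
[... 879 characters left out ...]
 0.086]
ramekin side 0.4 [194.2, 211.9, 39.3, 25.7] c [0.3   0.315] dir 81.6 [-0.062  0.066]
tumbler scene 0.57 [367.4, 360.0, 37.5, 56.1] c [0.569 0.432] dir 47.4 [-0.062  0.063]
tumbler side 0.86 [292.8, 153.3, 29.2, 40.3] c [0.618 0.562] dir 75.4 [-0.148  0.153]
tumbler side 0.51 [282.4, 191.4, 129.9, 74.6] c [0.598 0.176] dir -88.9 [-0.235  0.163]
bowl scene 0.73 [299.3, 143.6, 35.1, 28.5] c [ 0.264 -0.388] dir 58.9 [-0.075  0.08 ]
bowl side 0.59 [226.1, 363.1, 69.6, 52.7] c [ 0.287 -0.319] dir 81.3 [-0.063  0.063]
taplight scene 0.96 [428.3, 282.1, 42.2, 35.4] c [0.302 0.306] dir 28.7 [-0.052  0.052]
taplight side 0.74 [195.3, 215.0, 39.7, 22.9] c [0.3   0.313] dir -84.8 [-0.059  0.059]
```

```bash
python3 - <<'E'
from h import *
P={n:r.get_image(n) for n in ["scene","side"]}
print(loc(P["scene"],[[357,275],[233,285],[265,376],[388,340]],.084)[0],loc(P["side"],[294,207],.084))
print("corners",loc(P["scene"],[[233,285],[265,376]],.018),loc(P["scene"],[[388,340]],.01))
w=r.get_image("wrist");M=R.from_rotvec(r.sense()["tcp_rot"]).as_matrix()
E=np.array(w["extrinsics"]);print("cam in tool",np.round(M.T@(E[:3,3]-r.sense()["tool_pos"]),3),np.round(M.T@E[:3,:3],2).tolist(),np.round(w["K"],0).tolist(),w["k1"]);print(np.round(M,3))
to([.58,.17,.38],90)
E
```

```text
[0.48743513 0.19849284 0.084     ] [[0.48556021 0.19715709 0.084     ]]
corners [[0.72290848 0.02726802 0.018     ]
 [0.76519636 0.29653641 0.018     ]] [[0.49343607 0.33747861 0.01      ]]
cam in tool [ 0.08  -0.    -0.143] [[-0.0, -0.95, -0.31], [1.0, -0.0, -0.0], [0.0, -0.31, 0.95]] [[419.0, 0.0, 316.0], [0.0, 419.0, 237.0], [0.0, 0.0, 1.0]] -0.028419381962131
[[-0.923  0.384  0.   ]
 [ 0.384  0.923 -0.   ]
 [-0.    -0.    -1.   ]]
tcp [0.2782 0.6695 0.2313] tool-y dir 67.44 Fz [-0.1  0.1  0.4] gap 0.998 q7 -0.03 lin [-1.881 -1.382 -0.595] t 1.35
turn deg (world) 22.56  share (tool z down => -) -0.376
```

```bash
python3 - <<'E'
from h import *
to([.52,.197,.30],81.1)
E
```

```text
tcp [0.2782 0.6695 0.2313] tool-y dir 67.44 Fz [-0.1  0.1  0.4] gap 0.998 q7 -0.03 lin [-1.618 -1.374 -0.275] t 1.35
turn deg (world) 13.66  share (tool z down => -) -0.228
```

```bash
python3 -m jog '[{"linear":[-0.05,-0.05,-0.09],"turn":0},{"linear":[-0.16,-0.13,-0.09],"turn":0},{"linear":[-0.16,-0.13,-0.09],"turn":0},{"linear":[-0.16,-0.13,0],"turn":0},{"linear":[-0.16,-0.13,0],"turn":0},{"linear":[-0.16,-0.13,0],"turn":0},{"linear":[-0.16,-0.13,0],"turn":0},{"linear":[-0.16,-0.13,0],"turn":0},{"linear":[-0.16,-0.13,0],"turn":0},{"linear":[-0.16,-0.13,0],"turn":0},{"linear":[-0.128,-0.13,0],"turn":0},{"linear":[0,-0.024,0],"turn":-0.114},{"linear":[0,0,0],"turn":-0.114},{"linear":[0,0,0],"turn":0},{"linear":[0,0,0],"turn":0}]' 0.5
python3 - <<'E'
from h import *
to([.487,.198,.15],81.1)
p=r.get_image("wrist");cv2.imwrite("pics/w1.png",p["img"]);np.savez("w1.npz",K=p["K"],k1=p["k1"],extrinsics=p["extrinsics"])
E
```

```text
time_s: 3.22
tool_pos: [0.52, 0.1967, 0.2997]
tcp_rot: [0.247, 3.131, 0.001]
wrist_force: [1.0, 0.9, -0.6]
finger_gap: 0.499
grip_force: 0.0
tcp [0.52   0.1967 0.2997] tool-y dir 81.0 Fz [ 1.   0.9 -0.6] gap 0.499 q7 1.02 lin [ 0.132 -0.016  0.599] t 3.225
turn deg (world) 0.1  share (tool z down => -) -0.002
```

View pics/w1.png

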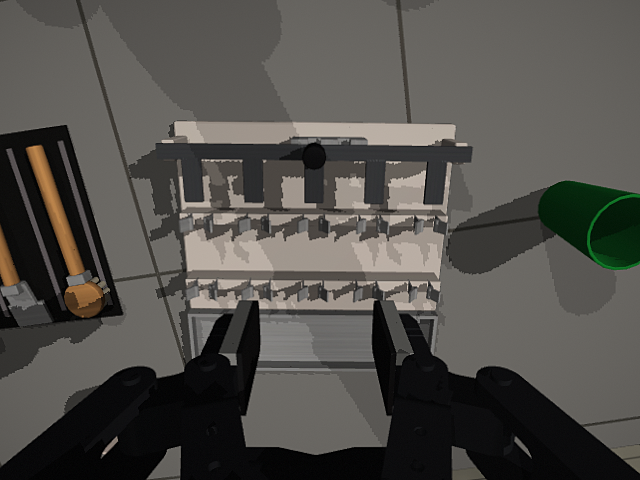

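The wrist view shows the rack: base corners at (175,122) and (455,125), tray far edge ends near (188,370) and (435,373), knob top at (315,155), and the tongues over the clip places (locked).

```bash
python3 - <<'E'
from h import *
p=dict(np.load("w1.npz"))
a,b=loc(p,[[175,122],[455,125]],.010)[:,:2]; k=loc(p,[[315,152]],.098)[0]
print(a,b,np.hypot(*(b-a)),"ydir",np.degrees(np.arctan2(*(b-a)[::-1])),k)
x=np.degrees(np.arctan2(*(b-a)[::-1]))-90;c,s=np.cos(np.radians(x)),np.sin(np.radians(x));Rm=np.array([[c,-s],[s,c]])
o=(a+b)/2+Rm@[.106,0];print("origin",o,"knob in rack",Rm.T@(k[:2]-o))
t=loc(p,[[188,370],[435,373]],.018)[:,:2];print("tray far corners in rack",(t-o)@Rm)
# clips row: rows of clips, tops z .063
for X in (-.036,.036):
  for i in range(5): print(X,i+1,proj(p,np.r_[o+Rm@[X,.056*(i-2)],.063]).round(0))
E
```

```text
[0.43964162 0.06627113] [0.48660786 0.34328465] 0.2809667547296129 ydir 80.37729800112211 [0.48109492 0.20192664 0.098     ]
origin [0.56763331 0.187059  ] knob in rack [-0.08780605  0.00019275]
tray far corners in rack [[ 0.18066999 -0.14956692]
 [ 0.18178087  0.14692729]]
-0.036 1 [[194. 203.]]
-0.036 2 [[254. 203.]]
-0.036 3 [[314. 204.]]
-0.036 4 [[374. 204.]]
-0.036 5 [[434. 205.]]
0.036 1 [[200. 274.]]
0.036 2 [[257. 275.]]
0.036 3 [[314. 275.]]
0.036 4 [[370. 276.]]
0.036 5 [[427. 276.]]
```

```bash
python3 - <<'E'
import cv2
i=cv2.imread("pics/w1.png")[110:380,150:480];cv2.imwrite("pics/w1c.png",cv2.resize(i,None,fx=2.2,fy=2.2,interpolation=cv2.INTER_CUBIC))
E
```

```text
(no output)
```

View pics/w1c.png

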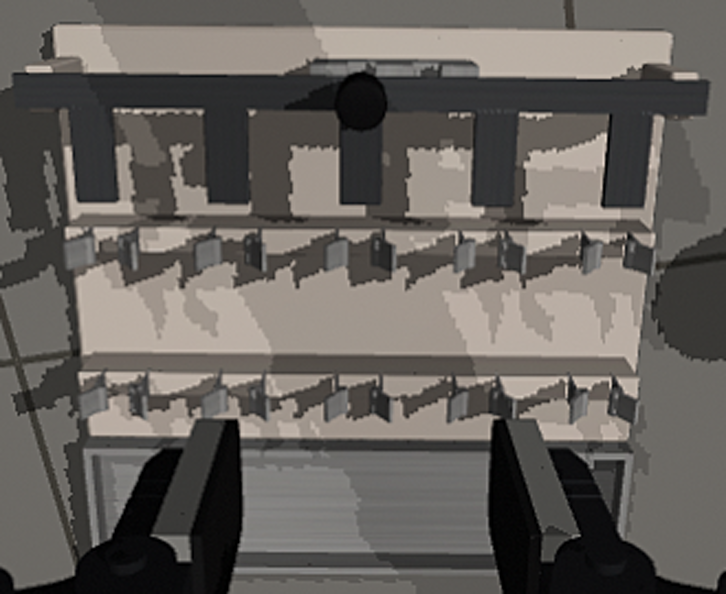

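```bash
python3 - <<'E'
from h import *
p=dict(np.load("w1.npz"))
x=np.radians(-9.4);c,s=np.cos(x),np.sin(x);Rm=np.array([[c,-s],[s,c]])
o=np.array([.588,.1836])
def f(n,uv,z,e): print(n,((loc(p,[uv],z)[0,:2]-o)@Rm*1000).round(1),e)
g=lambda u,v:(150+u/2.2,110+v/2.2)
f("tongue1 tip",g(96,203),.058,"-59,-112");f("tongue5 tip",g(624,206),.058,"-59,112");f("tongue3",g(360,205),.058,"-59,0")
f("tray near L",g(88,440),.018,"81,-14x");f("tray near R",g(632,447),.018,"81,14x")
f("tray far L",(188,370),.018,"156");f("tray far ",g(360,553),.018,"153?")
f("clip3 -x plateL top start",g(330,236),.063,"-42..");f("clip3 L end",g(330,270),.063,"-30")
f("clip3 plates mid L",g(337,252),.063,"-36");f("clip3 platesR",g(383,252),.063,"-36")
f("clip3 far L",g(337,403),.063,"36");f("clip3 far R",g(381,403),.063,"36")
f("knob top",g(361,102),.099,"?,0");f("bar top edge",g(361,73),.06,"-106?")
E
```

```text
tongue1 tip [ -56.3 -113.7] -59,-112
tongue5 tip [-56.5 112.9] -59,112
tongue3 [-56.1  -0.4] -59,0
tray near L [  78.8 -140.4] 81,-14x
tray near R [ 81.  140.9] 81,14x
tray far L [ 159.4 -150.2] 156
tray far  [145.8   0.4] 153?
clip3 -x plateL top start [-43.6 -13.1] -42..
clip3 L end [-28.4 -13.2] -30
clip3 plates mid L [-36.5 -10.2] -36
clip3 platesR [-36.6   9.6] -36
clip3 far L [ 34.9 -10.4] 36
clip3 far R [34.8  9.6] 36
knob top [-1.051e+02 -1.000e-01] ?,0
bar top edge [-111.8   -0.3] -106?
```

```bash
cat >> h.py <<'E'
_x=np.radians(-9.4);RM=np.array([[np.cos(_x),-np.sin(_x)],[np.sin(_x),np.cos(_x)]]);O=np.array([.5885,.1836])
def rk(x,y,z): return np.r_[O+RM@[x,y],z]
E
python3 - <<'E'
from h import *
to(rk(-.105,0,.076),80.6)
E
```

```text
tcp [0.5199 0.1969 0.2995] tool-y dir 81.04 Fz [ 0.3  0.4 -0.6] gap 0.495 q7 1.02 lin [ 0.141 -0.007  0.894] t 3.275
turn deg (world) -0.44  share (tool z down => -) 0.007
```

```bash
python3 -m jog '[{"linear":[0.07,-0.007,0.12],"turn":0.007},{"linear":[0.071,0,0.18],"turn":0},{"linear":[0,0,0.18],"turn":0},{"linear":[0,0,0.16],"turn":0},{"linear":[0,0,0.12],"turn":0},{"linear":[0,0,0.08],"turn":0},{"linear":[0,0,0.054],"turn":0},{"linear":[0,0,0],"turn":0}]' 0.5
python3 -m jog '[{"linear":[0,0,0],"turn":0},{"linear":[0,0,0],"turn":0},{"linear":[0,0,0],"turn":0},{"linear":[0,0,0],"turn":0}]' 1 40
python3 - <<'E'
from h import *
to(rk(-.105,.028,.076),80.6)
E
```

```text
time_s: 4.28
tool_pos: [0.4846, 0.2009, 0.0748]
tcp_rot: [-0.255, -3.13, 0.001]
wrist_force: [-0.1, 0.1, -0.1]
finger_gap: 0.497
grip_force: 0.0
time_s: 4.78
tool_pos: [0.4855, 0.2012, 0.0761]
tcp_rot: [0.255, 3.13, 0.001]
wrist_force: [-0.7, -0.1, 6.0]
finger_gap: 0.216
grip_force: 39.2
tcp [0.4855 0.2012 0.0761] tool-y dir 80.69 Fz [-0.7 -0.1  6. ] gap 0.216 q7 1.02 lin [0.002 0.11  0.001] t 4.775
turn deg (world) -0.09  share (tool z down => -) 0.002
```

```bash
python3 -m jog '[{"linear":[0,0,-0.03],"turn":0},{"linear":[0,0,-0.038],"turn":0},{"linear":[0,0,0],"turn":0},{"linear":[0,0.04,0],"turn":0},{"linear":[0,0.04,0],"turn":0},{"linear":[0,0.032,0],"turn":0},{"linear":[0,0,0],"turn":0},{"linear":[0,0,0],"turn":0}]'
python3 - <<'E'
from h import *
to(rk(-.105,.028,.076),80.6)
E
```

```text
time_s: 5.78
tool_pos: [0.4901, 0.2295, 0.0925]
tcp_rot: [0.254, 3.13, 0.002]
wrist_force: [4.8, -0.2, -1.7]
finger_gap: 0.213
grip_force: 39.2
tcp [0.4901 0.2295 0.0925] tool-y dir 80.73 Fz [ 4.8 -0.2 -1.7] gap 0.213 q7 0.98 lin [ 0.002 -0.005  0.066] t 5.775
turn deg (world) -0.13  share (tool z down => -) 0.002
```

```bash
python3 -m jog '[{"linear":[0,0,0.02],"turn":0},{"linear":[0,0,0.02],"turn":0},{"linear":[0,0,0.02],"turn":0},{"linear":[0,0,0.01],"turn":0},{"linear":[0,0,0],"turn":0},{"linear":[0,0,0],"turn":0}]'
python3 - <<'E'
from h import *
to(rk(-.105,.028,.076),80.6)
E
```

```text
time_s: 6.52
tool_pos: [0.49, 0.2286, 0.076]
tcp_rot: [0.256, 3.13, 0.001]
wrist_force: [2.9, 0.6, 10.2]
finger_gap: 0.219
grip_force: 40.6
tcp [0.49   0.2286 0.076 ] tool-y dir 80.67 Fz [ 2.9  0.6 10.2] gap 0.219 q7 0.98 lin [ 0.002 -0.001  0.   ] t 6.525
turn deg (world) -0.07  share (tool z down => -) 0.001
```

```bash
python3 -m jog '[{"linear":[0,0,0],"turn":0},{"linear":[0,0,0],"turn":0},{"linear":[0,0,-0.05],"turn":0},{"linear":[0,0,-0.12],"turn":0},{"linear":[0,0,-0.2],"turn":0},{"linear":[0,-0.1,-0.2],"turn":0},{"linear":[0,-0.15,-0.15],"turn":0},{"linear":[0,-0.2,-0.1],"turn":0},{"linear":[0,-0.2,-0.1],"turn":0},{"linear":[0,-0.2,0],"turn":0},{"linear":[0,-0.2,0],"turn":0},{"linear":[0,-0.2,0],"turn":0},{"linear":[0,-0.2,0],"turn":0},{"linear":[0.05,-0.2,0],"turn":0},{"linear":[0,-0.15,0],"turn":-0.08},{"linear":[0,0,0],"turn":-0.07},{"linear":[0,0,0],"turn":0}]' 0.5
cat > find.py <<'E'
from h import *
import sys
p=r.get_image("wrist")
if len(sys.argv)>1: cv2.imwrite(sys.argv[1],p["img"])
np.savez("w.npz",**{k:p[k] for k in("K","k1","extrinsics")})
hsv=cv2.cvtColor(p["img"],cv2.COLOR_BGR2HSV)
w=cv2.inRange(hsv,(5,90,60),(22,255,255)); w=cv2.morphologyEx(w,cv2.MORPH_OPEN,np.ones((3,3)))
n,l,st,c=cv2.connectedComponentsWithStats(w)
for i in range(1,n):
    if st[i,4]<300: continue
    m,a,lo,hi=axis(p,l==i,.015)
    e=m+a*lo; # free end -> mid is 86mm on
    print(st[i].tolist(),"end",e.round(4),"len",round(hi-lo,3),"dir",round(np.degrees(np.arctan2(a[1],a[0])),1),"mid",(e+.086*a).round(4))
to([.5,-.2,.3],90)
E
python3 find.py pics/m1.png
```

```text
time_s: 8.65
tool_pos: [0.4034, -0.2134, 0.305]
tcp_rot: [-0.011, -3.141, -0.001]
wrist_force: [0.0, 0.1, 0.1]
finger_gap: 0.5
grip_force: 0.0
[99, 0, 124, 119, 10579] end [ 0.2542 -0.4122] len 0.112 dir 56.2 mid [ 0.3021 -0.3407]
[165, 192, 24, 125, 1858] end [ 0.4155 -0.3654] len 0.144 dir -2.1 mid [ 0.5014 -0.3685]
[230, 211, 20, 103, 1434] end [ 0.4364 -0.2924] len 0.119 dir -7.3 mid [ 0.5217 -0.3033]
[425, 211, 20, 122, 1726] end [ 0.4382 -0.0842] len 0.144 dir 2.1 mid [ 0.5241 -0.081 ]
[357, 212, 20, 122, 1771] end [ 0.4388 -0.1575] len 0.143 dir -0.5 mid [ 0.5248 -0.1583]
[294, 222, 20, 120, 1724] end [ 0.4495 -0.224 ] len 0.144 dir -3.6 mid [ 0.5353 -0.2295]
[175, 326, 18, 35, 545] end [ 0.574  -0.3715] len 0.047 dir -3.1 mid [ 0.6599 -0.3761]
[427, 340, 23, 23, 343] end [ 0.5961 -0.0783] len 0.035 dir 41.5 mid [ 0.6605 -0.0213]
[288, 351, 22, 33, 522] end [ 0.6088 -0.2339] len 0.046 dir -4.5 mid [ 0.6945 -0.2406]
tcp [ 0.4038 -0.213   0.3049] tool-y dir 89.64 Fz [-0.3 -0.3  0.5] gap 0.502 q7 2.04 lin [-0.385  0.054  0.019] t 8.7
turn deg (world) 0.36  share (tool z down => -) -0.006
```

View pics/m1.png

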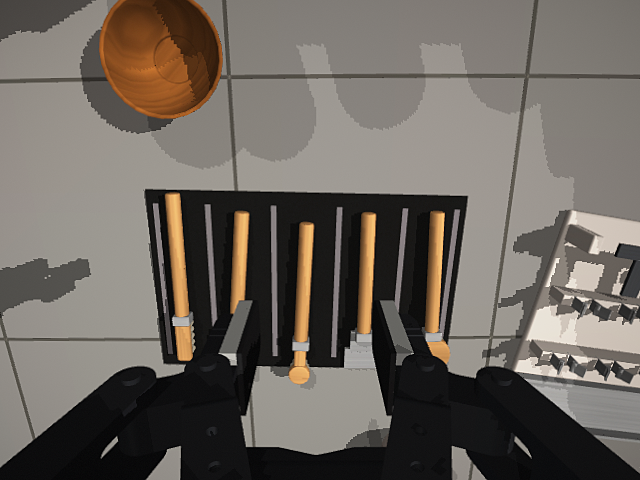

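The picture shows all five tools clearly: narrow (175,270), oblong (240,260), small round (303,300), scraper (365,280), round (437,275). Handle lengths measure 143 mm, which matches. I'll take the round brush first.

```bash
python3 - <<'E'
from h import *
to([.5241,-.081,.008],92.1)
E
```

```text
tcp [ 0.4038 -0.213   0.3049] tool-y dir 89.64 Fz [-0.3 -0.3  0.5] gap 0.502 q7 2.04 lin [-0.479  0.53   1.188] t 8.7
turn deg (world) 2.46  share (tool z down => -) -0.041
```

```bash
python3 -m jog '[{"linear":[-0.12,0.13,0.1],"turn":0},{"linear":[-0.12,0.13,0.1],"turn":0},{"linear":[-0.12,0.13,0.1],"turn":0},{"linear":[-0.119,0.14,0],"turn":0},{"linear":[0,0,0.18],"turn":-0.041},{"linear":[0,0,0.2],"turn":0},{"linear":[0,0,0.18],"turn":0},{"linear":[0,0,0.13],"turn":0},{"linear":[0,0,0.1],"turn":0},{"linear":[0,0,0.06],"turn":0},{"linear":[0,0,0.038],"turn":0},{"linear":[0,0,0],"turn":0}]' 0.55
python3 - <<'E'
from h import *
to([.5241,-.081,.008],92.1)
E
```

```text
time_s: 10.2
tool_pos: [0.5248, -0.0814, 0.0077]
tcp_rot: [0.059, -3.141, -0.0]
wrist_force: [-0.7, -0.3, -0.9]
finger_gap: 0.448
grip_force: 0.0
tcp [ 0.5248 -0.0814  0.0077] tool-y dir 92.17 Fz [-0.7 -0.3 -0.9] gap 0.448 q7 1.94 lin [ 0.003  0.002 -0.001] t 10.2
turn deg (world) -0.07  share (tool z down => -) 0.001
```

Grip and lift; then compute the carry to clip1.

```bash
python3 -m jog '[{"linear":[0,0,0],"turn":0},{"linear":[0,0,0],"turn":0},{"linear":[0,0,0],"turn":0},{"linear":[0,0,-0.04],"turn":0},{"linear":[0,0,-0.1],"turn":0},{"linear":[0,0,-0.15],"turn":0},{"linear":[0,0,-0.15],"turn":0},{"linear":[0,0,-0.12],"turn":0},{"linear":[0,0,0],"turn":0}]' 1 80
python3 - <<'E'
from h import *
to(rk(0,-.112,.12),80.6)
E
```

```text
time_s: 11.32
tool_pos: [0.5263, -0.0818, 0.1503]
tcp_rot: [-0.059, 3.136, -0.001]
wrist_force: [0.7, 0.4, -0.2]
finger_gap: 0.147
grip_force: 78.1
tcp [ 0.5263 -0.0818  0.1503] tool-y dir 92.16 Fz [ 0.7  0.4 -0.2] gap 0.147 q7 1.88 lin [-0.198  0.613  0.122] t 11.325
turn deg (world) -11.56  share (tool z down => -) 0.193
```

```bash
python3 -m jog '[{"linear":[-0.05,0.15,0],"turn":0},{"linear":[-0.05,0.16,0],"turn":0},{"linear":[-0.05,0.16,0],"turn":0},{"linear":[-0.048,0.143,0],"turn":0.08},{"linear":[0,0,0.04],"turn":0.113},{"linear":[0,0,0],"turn":0},{"linear":[0,0,0],"turn":0}]'
cat > held.py <<'E'
from h import *
import sys
# held handle: axis is hz above TCP; report free end along tool x and mid offset
hz=float(sys.argv[1]); p=r.get_image("wrist"); s=r.sense(); M=R.from_rotvec(s["tcp_rot"]).as_matrix(); T=np.array(s["tool_pos"])
if len(sys.argv)>3: cv2.imwrite(sys.argv[3],p["img"])
hsv=cv2.cvtColor(p["img"],cv2.COLOR_BGR2HSV); w=cv2.inRange(hsv,(5,90,60),(22,255,255))
v,u=np.nonzero(w); X=loc(p,np.c_[u,v],T[2]+hz); L=(X-T)@M
k=(abs(L[:,1])<.03)&(L[:,0]>.0)&(L[:,0]<.12); L=L[k]; end=np.percentile(L[:,0],99.5)
bins=np.linspace(.02,end-.005,12); c=[L[abs(L[:,0]-b)<.004][:,1].mean() for b in bins]; g=np.polyfit(bins,c,1)
print("free end at tool x",round(end,4),"=> mid at tool x",round(end-.086,4),"slope deg",round(np.degrees(np.arctan(g[0])),2),"y off",round(g[1],4),"npix",k.sum())
a=-np.degrees(np.arctan(g[0]))  # world angle error of handle
mid=T+M@[end-.086,0,0]; 
i=int(sys.argv[2]); tgt=rk(0,-.112+.056*(i-1),0)
d=tgt-mid; d[2]=0; to(T+d,80.6)
E
python3 held.py .009 1 pics/h1.png
```

```text
time_s: 12.2
tool_pos: [0.5678, 0.0725, 0.1373]
tcp_rot: [-0.257, -3.13, 0.001]
wrist_force: [-0.9, 0.9, -0.6]
finger_gap: 0.149
grip_force: 78.3
free end at tool x 0.087 => mid at tool x 0.001 slope deg 0.19 y off 0.0 npix 11557
tcp [0.568  0.0724 0.1377] tool-y dir 80.57 Fz [ 0.9  0.3 -0.2] gap 0.144 q7 1.47 lin [-0.012  0.004 -0.   ] t 12.25
turn deg (world) 0.03  share (tool z down => -) -0.0
```

View pics/h1.png

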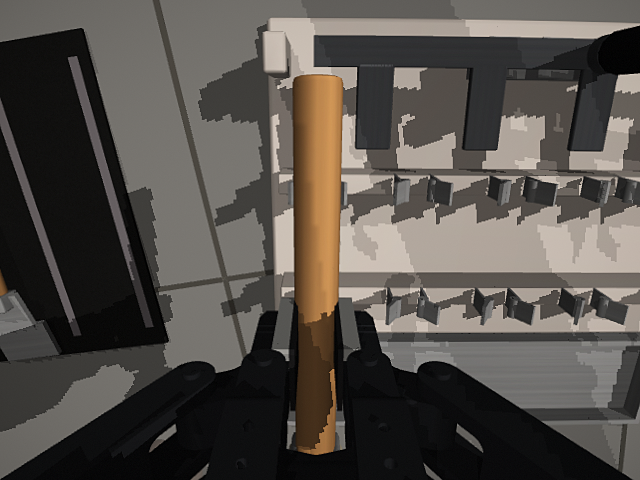

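```bash
python3 -m jog '[{"linear":[-0.012,0.004,0.08],"turn":0},{"linear":[0,0,0.1],"turn":0},{"linear":[0,0,0.08],"turn":0},{"linear":[0,0,0.04],"turn":0},{"linear":[0,0,0.04],"turn":0},{"linear":[0,0,0.04],"turn":0},{"linear":[0,0,0.02],"turn":0},{"linear":[0,0,0.01],"turn":0},{"linear":[0,0,0],"turn":0}]'
```

```text
time_s: 13.38
tool_pos: [0.5734, 0.0724, 0.0385]
tcp_rot: [0.26, 3.127, 0.001]
wrist_force: [-2.9, -2.0, 23.3]
finger_gap: 0.148
grip_force: 81.0
```

```bash
python3 -m jog '[{"linear":[0,0,0],"turn":0},{"linear":[0,0,0],"turn":0},{"linear":[0,0,0],"turn":0},{"linear":[0,0,-0.06],"turn":0},{"linear":[0,0,-0.15],"turn":0},{"linear":[0,0,-0.2],"turn":0},{"linear":[0,-0.05,-0.2],"turn":0},{"linear":[0,-0.1,-0.2],"turn":0},{"linear":[0,0,0],"turn":0}]' 0.6
cat > seated.py <<'E'
from h import *
import sys
p=r.get_image(sys.argv[2] if len(sys.argv)>2 else "wrist")
if len(sys.argv)>1 and sys.argv[1]!="-": cv2.imwrite(sys.argv[1],p["img"])
hsv=cv2.cvtColor(p["img"],cv2.COLOR_BGR2HSV); w=cv2.inRange(hsv,(5,90,60),(22,255,255)); w=cv2.morphologyEx(w,cv2.MORPH_OPEN,np.ones((3,3)))
n,l,st,c=cv2.connectedComponentsWithStats(w)
for i in range(1,n):
    if st[i,4]<300: continue
    v,u=np.nonzero(l==i); X=(loc(p,np.c_[u,v],.045)[:,:2]-O)@RM
    if abs(X.mean(0)[1])>.16 or abs(X.mean(0)[0])>.2: continue
    b=X[X[:,0]<X[:,0].min()+.05]; lo=np.percentile(X[:,0],.5)
    m=[np.ptp(X[abs(X[:,0]-q)<.004][:,1]) for q in (-.07,-.015,.015) if (abs(X[:,0]-q)<.004).sum()>5]
    print("end rack x %.4f (want -.086), y %.4f"%(lo,b[:,1].mean()),"y at +x %.4f"%X[X[:,0]>.0][:,1].mean(),"app. widths",np.round(m,4),"x max",X[:,0].max().round(3))
to([.5,-.2,.3],90)
E
python3 seated.py pics/s1.png
```

```text
time_s: 14.5
tool_pos: [0.568, 0.0342, 0.2429]
tcp_rot: [0.264, 3.121, 0.002]
wrist_force: [-0.4, 0.5, -0.7]
finger_gap: 0.398
grip_force: 0.0
end rack x -0.0832 (want -.086), y -0.1122 y at +x -0.1123 app. widths [0.0157 0.0149 0.0145] x max 0.06
end rack x 0.0704 (want -.086), y -0.1139 y at +x -0.1139 app. widths [] x max 0.111
tcp [0.5664 0.0359 0.2404] tool-y dir 80.45 Fz [ 0.   0.3 -0.3] gap 0.399 q7 1.47 lin [ 0.104 -0.974 -0.24 ] t 14.55
turn deg (world) 9.55  share (tool z down => -) -0.159
```

View pics/s1.png

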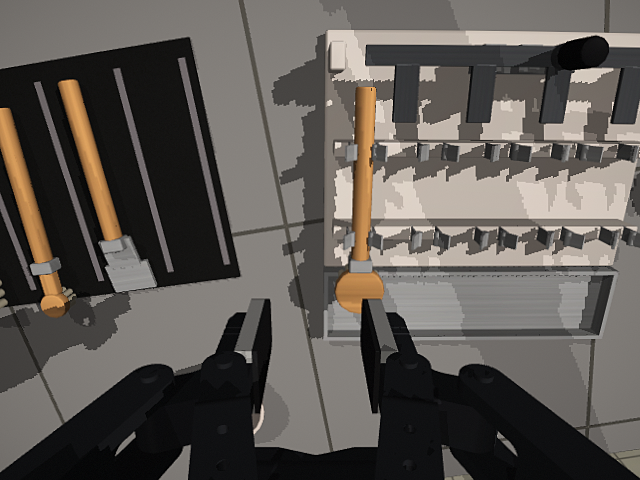

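The brush sits straight in clip1, free end clear of the keeper; the tongues stand between places.

```bash
python3 -m jog '[{"linear":[0.08,-0.15,-0.05],"turn":0},{"linear":[0.08,-0.17,-0.05],"turn":0},{"linear":[0.08,-0.17,0],"turn":0},{"linear":[0.08,-0.17,0],"turn":0},{"linear":[0.07,-0.17,0],"turn":-0.08},{"linear":[0.05,-0.1,0],"turn":-0.08},{"linear":[0,0,0],"turn":0}]'
python3 find.py
```

```text
time_s: 15.42
tool_pos: [0.4187, -0.1765, 0.2618]
tcp_rot: [-0.002, -3.139, -0.001]
wrist_force: [0.2, 0.7, -0.2]
finger_gap: 0.402
grip_force: 0.0
[24, 0, 140, 102, 11493] end [ 0.2883 -0.4246] len 0.114 dir 86.8 mid [ 0.2931 -0.3387]
[109, 186, 31, 138, 2452] end [ 0.4158 -0.3651] len 0.143 dir -2.5 mid [ 0.5018 -0.3688]
[185, 207, 19, 135, 2196] end [ 0.4366 -0.2929] len 0.145 dir -6.6 mid [ 0.5221 -0.3028]
[326, 209, 19, 135, 2167] end [ 0.4388 -0.1572] len 0.144 dir -0.7 mid [ 0.5248 -0.1583]
[258, 219, 18, 90, 1343] end [ 0.4486 -0.224 ] len 0.09 dir -3.0 mid [ 0.5345 -0.2285]
[541, 267, 65, 130, 2107] end [0.501  0.1097] len 0.154 dir -9.0 mid [0.586  0.0962]
[123, 334, 22, 38, 640] end [ 0.5743 -0.3723] len 0.046 dir -5.6 mid [ 0.6599 -0.3807]
[174, 340, 35, 36, 826] end [ 0.5867 -0.2945] len 0.052 dir -49.1 mid [ 0.643  -0.3594]
tcp [ 0.42   -0.1752  0.2619] tool-y dir 90.06 Fz [-0.4 -0.2  0.4] gap 0.397 q7 2.02 lin [-0.32  -0.099 -0.153] t 15.475
turn deg (world) -0.06  share (tool z down => -) 0.001
```

```bash
python3 -m jog '[{"linear":[-0.14,0.03,0.1],"turn":0},{"linear":[-0.14,0.038,0.12],"turn":0},{"linear":[-0.139,0,0.12],"turn":0},{"linear":[0,0,0.18],"turn":0.012},{"linear":[0,0,0.18],"turn":0},{"linear":[0,0,0.13],"turn":0},{"linear":[0,0,0.09],"turn":0},{"linear":[0,0,0.06],"turn":0},{"linear":[0,0,0.036],"turn":0},{"linear":[0,0,0],"turn":0}]' 0.55
python3 -m jog '[{"linear":[0,0,0],"turn":0},{"linear":[0,0,0],"turn":0},{"linear":[0,0,0],"turn":0},{"linear":[0,0,-0.04],"turn":0},{"linear":[0,0,-0.1],"turn":0},{"linear":[0,0,-0.15],"turn":0},{"linear":[0,0,-0.15],"turn":0},{"linear":[0,0,-0.12],"turn":0},{"linear":[0,0,0],"turn":0}]' 1 80
python3 - <<'E'
from h import *
to(rk(0,-.056,.14),80.6)
E
```

```text
time_s: 16.73
tool_pos: [0.5256, -0.1579, 0.0085]
tcp_rot: [-0.014, -3.141, -0.001]
wrist_force: [-0.8, 0.5, 0.4]
finger_gap: 0.452
grip_force: 0.0
time_s: 17.85
tool_pos: [0.527, -0.1589, 0.1513]
tcp_rot: [0.015, 3.136, -0.002]
wrist_force: [-0.7, -0.0, -0.4]
finger_gap: 0.145
grip_force: 78.3
tcp [ 0.527  -0.1589  0.1513] tool-y dir 89.46 Fz [-0.7 -0.  -0.4] gap 0.145 q7 2.07 lin [-0.198  1.151  0.045] t 17.85
turn deg (world) -8.86  share (tool z down => -) 0.148
```

```bash
python3 -m jog '[{"linear":[-0.03,0.15,0],"turn":0},{"linear":[-0.03,0.18,0],"turn":0},{"linear":[-0.03,0.18,0],"turn":0},{"linear":[-0.03,0.18,0],"turn":0},{"linear":[-0.03,0.18,0],"turn":0},{"linear":[-0.03,0.17,0],"turn":0},{"linear":[-0.018,0.111,0.04],"turn":0.07},{"linear":[0,0,0],"turn":0.078},{"linear":[0,0,0],"turn":0},{"linear":[0,0,0],"turn":0}]'
python3 held.py .008 2
```

```text
time_s: 19.1
tool_pos: [0.5772, 0.128, 0.1383]
tcp_rot: [-0.258, -3.13, 0.001]
wrist_force: [0.4, -0.1, -0.5]
finger_gap: 0.153
grip_force: 78.4
free end at tool x 0.0867 => mid at tool x 0.0007 slope deg 1.59 y off -0.0048 npix 12233
tcp [0.5774 0.128  0.1385] tool-y dir 80.56 Fz [-0.  -0.2 -0.7] gap 0.148 q7 1.48 lin [-0.01   0.003 -0.   ] t 19.15
turn deg (world) 0.04  share (tool z down => -) -0.001
```

```bash
python3 -m jog '[{"linear":[-0.002,0.003,0.08],"turn":0},{"linear":[0,0,0.1],"turn":0},{"linear":[0,0,0.08],"turn":0},{"linear":[0,0,0.04],"turn":0},{"linear":[0,0,0.04],"turn":0},{"linear":[0,0,0.04],"turn":0},{"linear":[0,0,0.02],"turn":0},{"linear":[0,0,0.015],"turn":0},{"linear":[0,0,0],"turn":0}]'
python3 -m jog '[{"linear":[0,0,0],"turn":0},{"linear":[0,0,0],"turn":0},{"linear":[0,0,0],"turn":0},{"linear":[0,0,-0.06],"turn":0},{"linear":[0,0,-0.15],"turn":0},{"linear":[0,0,-0.2],"turn":0},{"linear":[0,-0.05,-0.2],"turn":0},{"linear":[0,-0.1,-0.2],"turn":0},{"linear":[0,0,0],"turn":0}]' 0.6
python3 seated.py
```

```text
time_s: 20.27
tool_pos: [0.5803, 0.128, 0.0399]
tcp_rot: [0.261, 3.128, 0.003]
wrist_force: [-5.8, -2.9, 33.1]
finger_gap: 0.147
grip_force: 82.4
time_s: 21.4
tool_pos: [0.5748, 0.0897, 0.2426]
tcp_rot: [0.264, 3.121, 0.003]
wrist_force: [0.9, -0.7, -0.5]
finger_gap: 0.403
grip_force: 0.0
end rack x -0.0856 (want -.086), y -0.0555 y at +x -0.0562 app. widths [0.0135 0.0148 0.0145] x max 0.057
end rack x -0.0830 (want -.086), y -0.1124 y at +x -0.1127 app. widths [0.0149 0.0149 0.0144] x max 0.06
end rack x 0.0701 (want -.086), y -0.1131 y at +x -0.1131 app. widths [] x max 0.111
tcp [0.5732 0.0915 0.2401] tool-y dir 80.46 Fz [-0.1 -0.1 -0.7] gap 0.4 q7 1.46 lin [ 0.095 -1.198 -0.242] t 21.45
turn deg (world) 9.54  share (tool z down => -) -0.159
```

```bash
python3 -m jog '[{"linear":[0.05,-0.14,-0.05],"turn":0},{"linear":[0.05,-0.18,-0.04],"turn":0},{"linear":[0.05,-0.18,0],"turn":0},{"linear":[0.05,-0.18,0],"turn":0},{"linear":[0.05,-0.18,0],"turn":0},{"linear":[0.05,-0.18,0],"turn":0},{"linear":[0.05,-0.18,0],"turn":-0.05},{"linear":[0,-0.1,0],"turn":-0.11},{"linear":[0,0,0],"turn":0},{"linear":[0,0,0],"turn":0}]'
python3 find.py
```

```text
time_s: 22.7
tool_pos: [0.4331, -0.2172, 0.2592]
tcp_rot: [0.006, -3.14, -0.002]
wrist_force: [0.2, 1.0, 0.5]
finger_gap: 0.403
grip_force: 0.0
[71, 0, 143, 81, 9033] end [ 0.2984 -0.42  ] len 0.113 dir 89.0 mid [ 0.2998 -0.334 ]
[148, 170, 28, 142, 2410] end [ 0.4159 -0.3655] len 0.143 dir -2.1 mid [ 0.5018 -0.3686]
[221, 192, 23, 137, 2185] end [ 0.4367 -0.2927] len 0.14 dir -6.9 mid [ 0.5221 -0.303 ]
[293, 205, 25, 137, 2230] end [ 0.4495 -0.2239] len 0.144 dir -3.7 mid [ 0.5353 -0.2293]
[581, 254, 59, 134, 2058] end [0.5017 0.11  ] len 0.152 dir -7.5 mid [0.587  0.0987]
[159, 322, 20, 40, 696] end [ 0.574  -0.3721] len 0.047 dir -3.0 mid [ 0.6599 -0.3765]
[286, 351, 24, 38, 648] end [ 0.609  -0.2341] len 0.045 dir -4.1 mid [ 0.6947 -0.2402]
[557, 390, 45, 37, 1176] end [0.6703 0.0618] len 0.053 dir 55.6 mid [0.7189 0.1327]
tcp [ 0.4334 -0.217   0.2593] tool-y dir 90.27 Fz [-1.4 -0.3 -0.1] gap 0.397 q7 2.19 lin [-0.267  0.067 -0.163] t 22.75
turn deg (world) -0.27  share (tool z down => -) 0.005
```

```bash
python3 -m jog '[{"linear":[-0.14,-0.03,0.1],"turn":0},{"linear":[-0.14,-0.021,0.12],"turn":0},{"linear":[-0.128,0,0.12],"turn":0},{"linear":[0,0,0.18],"turn":0.066},{"linear":[0,0,0.18],"turn":0},{"linear":[0,0,0.13],"turn":0},{"linear":[0,0,0.09],"turn":0},{"linear":[0,0,0.06],"turn":0},{"linear":[0,0,0.025],"turn":0},{"linear":[0,0,0],"turn":0}]' 0.55
python3 -m jog '[{"linear":[0,0,0],"turn":0},{"linear":[0,0,0],"turn":0},{"linear":[0,0,0],"turn":0},{"linear":[0,0,-0.04],"turn":0},{"linear":[0,0,-0.1],"turn":0},{"linear":[0,0,-0.15],"turn":0},{"linear":[0,0,-0.15],"turn":0},{"linear":[0,0,-0.12],"turn":0},{"linear":[0,0,0],"turn":0}]' 1 80
python3 - <<'E'
from h import *
to(rk(0,0,.14),80.6)
E
```

```text
time_s: 24.0
tool_pos: [0.5355, -0.231, 0.0089]
tcp_rot: [0.103, 3.14, 0.0]
wrist_force: [-0.3, -0.4, -1.0]
finger_gap: 0.452
grip_force: 0.0
time_s: 25.12
tool_pos: [0.5366, -0.2322, 0.1514]
tcp_rot: [0.104, 3.135, -0.003]
wrist_force: [0.6, -0.5, -0.8]
finger_gap: 0.144
grip_force: 78.3
tcp [ 0.5366 -0.2322  0.1514] tool-y dir 86.2 Fz [ 0.6 -0.5 -0.8] gap 0.144 q7 2.25 lin [-0.097  1.673  0.044] t 25.125
turn deg (world) -5.6  share (tool z down => -) 0.093
```

```bash
python3 -m jog '[{"linear":[-0.01,0.12,0],"turn":0},{"linear":[-0.01,0.18,0],"turn":0},{"linear":[-0.01,0.18,0],"turn":0},{"linear":[-0.01,0.18,0],"turn":0},{"linear":[-0.01,0.18,0],"turn":0},{"linear":[-0.01,0.18,0],"turn":0},{"linear":[-0.01,0.18,0],"turn":0},{"linear":[-0.01,0.18,0],"turn":0},{"linear":[-0.01,0.18,0],"turn":0},{"linear":[-0.007,0.113,0.04],"turn":0.04},{"linear":[0,0,0],"turn":0.053},{"linear":[0,0,0],"turn":0},{"linear":[0,0,0],"turn":0}]'
python3 held.py .008 3
```

```text
time_s: 26.75
tool_pos: [0.5865, 0.1835, 0.1383]
tcp_rot: [-0.257, -3.13, 0.001]
wrist_force: [-0.3, -0.7, -0.1]
finger_gap: 0.146
grip_force: 78.3
free end at tool x 0.0861 => mid at tool x 0.0001 slope deg 0.74 y off -0.004 npix 11655
tcp [0.5867 0.1835 0.1386] tool-y dir 80.59 Fz [ 0.7 -0.1 -0.8] gap 0.15 q7 1.51 lin [-0.007  0.002 -0.   ] t 26.8
turn deg (world) 0.01  share (tool z down => -) -0.0
```

```bash
python3 -m jog '[{"linear":[0.001,0.002,0.08],"turn":0},{"linear":[0,0,0.1],"turn":0},{"linear":[0,0,0.08],"turn":0},{"linear":[0,0,0.04],"turn":0},{"linear":[0,0,0.04],"turn":0},{"linear":[0,0,0.04],"turn":0},{"linear":[0,0,0.02],"turn":0},{"linear":[0,0,0.015],"turn":0},{"linear":[0,0,0],"turn":0}]'
python3 -m jog '[{"linear":[0,0,0],"turn":0},{"linear":[0,0,0],"turn":0},{"linear":[0,0,0],"turn":0},{"linear":[0,0,-0.06],"turn":0},{"linear":[0,0,-0.15],"turn":0},{"linear":[0,0,-0.2],"turn":0},{"linear":[0,-0.05,-0.2],"turn":0},{"linear":[0,-0.1,-0.2],"turn":0},{"linear":[0,0,0],"turn":0}]' 0.6
python3 seated.py pics/s3.png
```

```text
time_s: 27.92
tool_pos: [0.5891, 0.1834, 0.04]
tcp_rot: [0.259, 3.128, 0.004]
wrist_force: [-5.8, -2.7, 30.2]
finger_gap: 0.148
grip_force: 82.2
time_s: 29.05
tool_pos: [0.5835, 0.145, 0.2428]
tcp_rot: [0.262, 3.122, 0.004]
wrist_force: [-0.3, -0.1, -0.4]
finger_gap: 0.402
grip_force: 0.0
end rack x -0.0850 (want -.086), y -0.0563 y at +x -0.0567 app. widths [0.014  0.0149 0.0145] x max 0.057
end rack x -0.0841 (want -.086), y 0.0009 y at +x -0.0000 app. widths [0.0127 0.0132 0.0136] x max 0.057
end rack x -0.0832 (want -.086), y -0.1128 y at +x -0.1132 app. widths [0.0153 0.0158 0.0154] x max 0.06
end rack x 0.0703 (want -.086), y -0.1147 y at +x -0.1147 app. widths [] x max 0.111
end rack x 0.0698 (want -.086), y -0.0026 y at +x -0.0026 app. widths [] x max 0.115
tcp [0.5818 0.1469 0.2402] tool-y dir 80.51 Fz [ 0.2  0.7 -0.5] gap 0.401 q7 1.47 lin [ 0.093 -1.422 -0.243] t 29.1
turn deg (world) 9.49  share (tool z down => -) -0.158
```

View pics/s3.png

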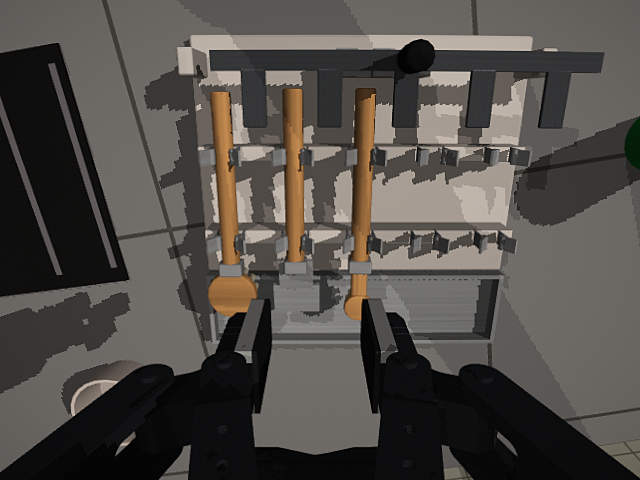

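Three sit straight in clips 1–3 with their heads over the tray. Next the oblong brush.

```bash
python3 -m jog '[{"linear":[0.03,-0.14,-0.05],"turn":0},{"linear":[0.04,-0.18,-0.03],"turn":0},{"linear":[0.04,-0.18,0],"turn":0},{"linear":[0.04,-0.18,0],"turn":0},{"linear":[0.04,-0.18,0],"turn":0},{"linear":[0.04,-0.18,0],"turn":0},{"linear":[0.04,-0.18,0],"turn":0},{"linear":[0.04,-0.18,0],"turn":0},{"linear":[0.04,-0.18,0],"turn":0},{"linear":[0,-0.18,0],"turn":-0.02},{"linear":[0,-0.03,0],"turn":-0.02},{"linear":[0,0,0],"turn":0},{"linear":[0,0,0],"turn":0}]'
python3 find.py
```

```text
time_s: 30.72
tool_pos: [0.4221, -0.2773, 0.2568]
tcp_rot: [-0.186, -3.135, -0.003]
wrist_force: [-0.0, 0.3, -0.1]
finger_gap: 0.399
grip_force: 0.0
[129, 0, 143, 108, 12412] end [ 0.2844 -0.4157] len 0.114 dir 85.1 mid [ 0.2917 -0.33  ]
[214, 193, 34, 121, 2027] end [ 0.4156 -0.3657] len 0.123 dir -1.7 mid [ 0.5016 -0.3683]
[293, 206, 20, 137, 2257] end [ 0.4366 -0.2934] len 0.144 dir -6.0 mid [ 0.5221 -0.3023]
[287, 342, 36, 49, 1472] end [ 0.5831 -0.3077] len 0.06 dir -8.1 mid [ 0.6682 -0.3198]
tcp [ 0.4223 -0.2774  0.257 ] tool-y dir 83.2 Fz [0.9 0.4 0.6] gap 0.402 q7 2.3 lin [-0.272  0.344 -0.172] t 30.775
turn deg (world) 6.8  share (tool z down => -) -0.113
```

```bash
python3 -m jog '[{"linear":[-0.14,-0.03,0.1],"turn":0},{"linear":[-0.14,-0.018,0.12],"turn":0},{"linear":[-0.128,0,0.12],"turn":0},{"linear":[0,0,0.18],"turn":-0.007},{"linear":[0,0,0.18],"turn":0},{"linear":[0,0,0.13],"turn":0},{"linear":[0,0,0.09],"turn":0},{"linear":[0,0,0.05],"turn":0},{"linear":[0,0,0.028],"turn":0},{"linear":[0,0,0],"turn":0}]' 0.55
python3 -m jog '[{"linear":[0,0,0],"turn":0},{"linear":[0,0,0],"turn":0},{"linear":[0,0,0],"turn":0},{"linear":[0,0,-0.04],"turn":0},{"linear":[0,0,-0.1],"turn":0},{"linear":[0,0,-0.15],"turn":0},{"linear":[0,0,-0.15],"turn":0},{"linear":[0,0,-0.12],"turn":0},{"linear":[0,0,0],"turn":0}]' 1 80
python3 - <<'E'
from h import *
to(rk(0,.056,.14),80.6)
E
```

```text
time_s: 32.02
tool_pos: [0.5219, -0.3034, 0.0082]
tcp_rot: [0.179, 3.136, 0.0]
wrist_force: [-0.0, 0.2, 0.3]
finger_gap: 0.454
grip_force: 0.0
time_s: 33.15
tool_pos: [0.5228, -0.3049, 0.1508]
tcp_rot: [0.18, 3.132, -0.004]
wrist_force: [-0.1, -0.2, -1.4]
finger_gap: 0.151
grip_force: 78.0
tcp [ 0.5228 -0.3049  0.1508] tool-y dir 83.44 Fz [-0.1 -0.2 -1.4] gap 0.151 q7 2.41 lin [-0.049  2.195  0.038] t 33.15
turn deg (world) -2.84  share (tool z down => -) 0.047
```

```bash
python3 -m jog '[{"linear":[-0.004,0.12,0],"turn":0},{"linear":[-0.004,0.18,0],"turn":0},{"linear":[-0.004,0.18,0],"turn":0},{"linear":[-0.004,0.18,0],"turn":0},{"linear":[-0.004,0.18,0],"turn":0},{"linear":[-0.004,0.18,0],"turn":0},{"linear":[-0.004,0.18,0],"turn":0},{"linear":[-0.004,0.18,0],"turn":0},{"linear":[-0.004,0.18,0],"turn":0},{"linear":[-0.004,0.18,0],"turn":0},{"linear":[-0.004,0.18,0],"turn":0},{"linear":[-0.004,0.18,0],"turn":0},{"linear":[-0.001,0.095,0.04],"turn":0.02},{"linear":[0,0,0],"turn":0.027},{"linear":[0,0,0],"turn":0},{"linear":[0,0,0],"turn":0}]'
python3 held.py .008 4
```

```text
time_s: 35.15
tool_pos: [0.5963, 0.2376, 0.1384]
tcp_rot: [0.261, 3.131, -0.002]
wrist_force: [0.0, 0.6, -0.3]
finger_gap: 0.147
grip_force: 78.1
free end at tool x 0.0857 => mid at tool x -0.0003 slope deg 0.07 y off -0.0044 npix 11996
tcp [0.5964 0.2379 0.1385] tool-y dir 80.47 Fz [ 0.3 -1.4 -0.6] gap 0.148 q7 1.51 lin [-0.003  0.005 -0.   ] t 35.2
turn deg (world) 0.13  share (tool z down => -) -0.002
```

```bash
python3 -m jog '[{"linear":[0.007,0.005,0.08],"turn":0},{"linear":[0,0,0.1],"turn":0},{"linear":[0,0,0.08],"turn":0},{"linear":[0,0,0.04],"turn":0},{"linear":[0,0,0.04],"turn":0},{"linear":[0,0,0.04],"turn":0},{"linear":[0,0,0.02],"turn":0},{"linear":[0,0,0.015],"turn":0},{"linear":[0,0,0],"turn":0}]'
python3 -m jog '[{"linear":[0,0,0],"turn":0},{"linear":[0,0,0],"turn":0},{"linear":[0,0,0],"turn":0},{"linear":[0,0,-0.06],"turn":0},{"linear":[0,0,-0.15],"turn":0},{"linear":[0,0,-0.2],"turn":0},{"linear":[0,-0.05,-0.2],"turn":0},{"linear":[0,-0.1,-0.2],"turn":0},{"linear":[0,0,0],"turn":0}]' 0.6
python3 seated.py
```

```text
time_s: 36.33
tool_pos: [0.5974, 0.2389, 0.0387]
tcp_rot: [0.26, 3.127, 0.001]
wrist_force: [-4.0, -5.3, 23.3]
finger_gap: 0.151
grip_force: 81.3
time_s: 37.45
tool_pos: [0.5916, 0.2017, 0.2423]
tcp_rot: [0.263, 3.122, 0.005]
wrist_force: [-0.4, 0.1, 0.8]
finger_gap: 0.404
grip_force: 0.0
end rack x -0.0861 (want -.086), y 0.0569 y at +x 0.0562 app. widths [0.0135 0.0133 0.0135] x max 0.057
end rack x -0.0852 (want -.086), y -0.0570 y at +x -0.0572 app. widths [0.015  0.0153 0.0153] x max 0.057
end rack x -0.0841 (want -.086), y 0.0003 y at +x -0.0009 app. widths [0.0141 0.0149 0.0153] x max 0.058
end rack x -0.0832 (want -.086), y -0.1133 y at +x -0.1137 app. widths [0.0154 0.0169 0.0165] x max 0.06
end rack x 0.0577 (want -.086), y 0.0538 y at +x 0.0532 app. widths [] x max 0.114
end rack x 0.0704 (want -.086), y -0.1148 y at +x -0.1148 app. widths [] x max 0.111
end rack x 0.0699 (want -.086), y -0.0014 y at +x -0.0014 app. widths [] x max 0.115
tcp [0.5898 0.2036 0.2396] tool-y dir 80.51 Fz [ 0.9  1.3 -0.5] gap 0.397 q7 1.48 lin [ 0.087 -1.651 -0.246] t 37.5
turn deg (world) 9.49  share (tool z down => -) -0.158
```

```bash
python3 -m jog '[{"linear":[0.027,-0.14,-0.05],"turn":0},{"linear":[0.027,-0.18,-0.03],"turn":0},{"linear":[0.027,-0.18,0],"turn":0},{"linear":[0.027,-0.18,0],"turn":0},{"linear":[0.027,-0.18,0],"turn":0},{"linear":[0.027,-0.18,0],"turn":0},{"linear":[0.027,-0.18,0],"turn":0},{"linear":[0.027,-0.18,0],"turn":0},{"linear":[0.027,-0.18,0],"turn":0},{"linear":[0.027,-0.18,0],"turn":0},{"linear":[0.027,-0.18,0],"turn":0},{"linear":[0.027,-0.18,0],"turn":0},{"linear":[0,-0.06,0],"turn":-0.06},{"linear":[0,0,0],"turn":-0.065},{"linear":[0,0,0],"turn":0},{"linear":[0,0,0],"turn":0}]'
python3 find.py
```

```text
time_s: 39.5
tool_pos: [0.4202, -0.3189, 0.2561]
tcp_rot: [-0.051, -3.14, -0.002]
wrist_force: [0.3, 1.0, 0.9]
finger_gap: 0.398
grip_force: 0.0
[198, 0, 144, 100, 11083] end [ 0.2914 -0.4109] len 0.114 dir 87.9 mid [ 0.2946 -0.325 ]
[257, 186, 23, 141, 2180] end [ 0.4156 -0.3667] len 0.143 dir -0.3 mid [ 0.5016 -0.3672]
[267, 337, 16, 39, 492] end [ 0.5749 -0.3649] len 0.047 dir -7.3 mid [ 0.6602 -0.3759]
tcp [ 0.4202 -0.3191  0.2563] tool-y dir 88.16 Fz [ 0.8 -0.1 -0.4] gap 0.399 q7 2.51 lin [-0.304  0.486 -0.175] t 39.55
turn deg (world) 1.84  share (tool z down => -) -0.031
```

```bash
python3 -m jog '[{"linear":[-0.11,-0.06,0.1],"turn":0},{"linear":[-0.11,-0.06,0.12],"turn":0},{"linear":[-0.112,-0.062,0.12],"turn":0},{"linear":[0,0,0.18],"turn":-0.006},{"linear":[0,0,0.18],"turn":0},{"linear":[0,0,0.13],"turn":0},{"linear":[0,0,0.09],"turn":0},{"linear":[0,0,0.05],"turn":0},{"linear":[0,0,0.025],"turn":0},{"linear":[0,0,0],"turn":0}]' 0.55
python3 -m jog '[{"linear":[0,0,0],"turn":0},{"linear":[0,0,0],"turn":0},{"linear":[0,0,0],"turn":0},{"linear":[0,0,-0.04],"turn":0},{"linear":[0,0,-0.1],"turn":0},{"linear":[0,0,-0.15],"turn":0},{"linear":[0,0,-0.15],"turn":0},{"linear":[0,0,-0.12],"turn":0},{"linear":[0,0,0],"turn":0}]' 1 80
python3 - <<'E'
from h import *
to(rk(0,.112,.14),80.6)
E
```

```text
time_s: 40.8
tool_pos: [0.5018, -0.3682, 0.0083]
tcp_rot: [0.041, 3.141, -0.0]
wrist_force: [0.2, -0.1, 0.6]
finger_gap: 0.453
grip_force: 0.0
time_s: 41.92
tool_pos: [0.5026, -0.3694, 0.1507]
tcp_rot: [0.041, 3.137, -0.005]
wrist_force: [0.6, -0.3, -1.0]
finger_gap: 0.152
grip_force: 78.2
tcp [ 0.5026 -0.3694  0.1507] tool-y dir 88.49 Fz [ 0.6 -0.3 -1. ] gap 0.152 q7 2.64 lin [-0.346  2.664  0.036] t 41.925
turn deg (world) -7.89  share (tool z down => -) 0.131
```

```bash
python3 -m jog '[{"linear":[-0.023,0.12,0],"turn":0},{"linear":[-0.023,0.18,0],"turn":0},{"linear":[-0.023,0.18,0],"turn":0},{"linear":[-0.023,0.18,0],"turn":0},{"linear":[-0.023,0.18,0],"turn":0},{"linear":[-0.023,0.18,0],"turn":0},{"linear":[-0.023,0.18,0],"turn":0},{"linear":[-0.023,0.18,0],"turn":0},{"linear":[-0.023,0.18,0],"turn":0},{"linear":[-0.023,0.18,0],"turn":0},{"linear":[-0.023,0.18,0],"turn":0},{"linear":[-0.023,0.18,0],"turn":0},{"linear":[-0.023,0.18,0],"turn":0},{"linear":[-0.023,0.18,0],"turn":0},{"linear":[-0.024,0.18,0],"turn":0},{"linear":[0,0.024,0.04],"turn":0.06},{"linear":[0,0,0],"turn":0.071},{"linear":[0,0,0],"turn":0},{"linear":[0,0,0],"turn":0}]'
python3 held.py .008 5
```

```text
time_s: 44.3
tool_pos: [0.605, 0.2949, 0.1375]
tcp_rot: [-0.256, -3.13, 0.001]
wrist_force: [0.7, 0.4, 0.4]
finger_gap: 0.153
grip_force: 78.3
free end at tool x 0.0864 => mid at tool x 0.0004 slope deg 0.32 y off -0.003 npix 11823
tcp [0.6052 0.295  0.1377] tool-y dir 80.65 Fz [ 1.3  0.3 -0.9] gap 0.154 q7 1.5 lin [-0.008 -0.002 -0.   ] t 44.35
turn deg (world) -0.05  share (tool z down => -) 0.001
```

```bash
python3 -m jog '[{"linear":[0,-0.002,0.08],"turn":0},{"linear":[0,0,0.1],"turn":0},{"linear":[0,0,0.08],"turn":0},{"linear":[0,0,0.04],"turn":0},{"linear":[0,0,0.04],"turn":0},{"linear":[0,0,0.04],"turn":0},{"linear":[0,0,0.02],"turn":0},{"linear":[0,0,0.012],"turn":0},{"linear":[0,0,0],"turn":0}]'
python3 -m jog '[{"linear":[0,0,0],"turn":0},{"linear":[0,0,0],"turn":0},{"linear":[0,0,0],"turn":0},{"linear":[0,0,-0.06],"turn":0},{"linear":[0,0,-0.15],"turn":0},{"linear":[0,-0.05,-0.2],"turn":0},{"linear":[0,-0.15,-0.15],"turn":0},{"linear":[0,-0.15,-0.1],"turn":0},{"linear":[0,0,0],"turn":0}]' 0.6
python3 seated.py pics/s5.png; python3 - <<'E'
from h import *
to(rk(-.105,.028,.077),80.6)
E
```

```text
time_s: 45.48
tool_pos: [0.608, 0.2936, 0.0388]
tcp_rot: [0.259, 3.127, 0.002]
wrist_force: [-2.4, -2.3, 16.6]
finger_gap: 0.151
grip_force: 80.5
time_s: 46.6
tool_pos: [0.5925, 0.2039, 0.2039]
tcp_rot: [0.267, 3.125, 0.001]
wrist_force: [0.5, -0.2, -0.0]
finger_gap: 0.399
grip_force: 0.0
end rack x -0.0860 (want -.086), y 0.0568 y at +x 0.0562 app. widths [0.0134 0.0139 0.0135] x max 0.057
end rack x -0.0846 (want -.086), y 0.1124 y at +x 0.1128 app. widths [0.0147 0.0132 0.0136] x max 0.058
end rack x -0.0851 (want -.086), y -0.0571 y at +x -0.0574 app. widths [0.015  0.0159 0.0155] x max 0.058
end rack x -0.0845 (want -.086), y 0.0000 y at +x -0.0009 app. widths [0.0146 0.0149 0.0153] x max 0.058
end rack x -0.0832 (want -.086), y -0.1136 y at +x -0.1139 app. widths [0.0154 0.0168 0.0169] x max 0.06
end rack x 0.0573 (want -.086), y 0.0500 y at +x 0.0497 app. widths [] x max 0.115
end rack x 0.0701 (want -.086), y -0.0015 y at +x -0.0015 app. widths [] x max 0.116
end rack x 0.0710 (want -.086), y 0.1131 y at +x 0.1131 app. widths [] x max 0.116
end rack x 0.0722 (want -.086), y -0.1162 y at +x -0.1162 app. widths [] x max 0.112
tcp [0.5918 0.2069 0.2022] tool-y dir 80.43 Fz [0.5 0.4 0. ] gap 0.399 q7 1.57 lin [ 0.091 -1.665 -0.395] t 46.65
turn deg (world) 9.57  share (tool z down => -) -0.159
tcp [0.5918 0.2069 0.2022] tool-y dir 80.43 Fz [0.5 0.4 0. ] gap 0.399 q7 1.57 lin [0.419 0.016 0.5  ] t 46.65
turn deg (world) 0.17  share (tool z down => -) -0.003
```

View pics/s5.png

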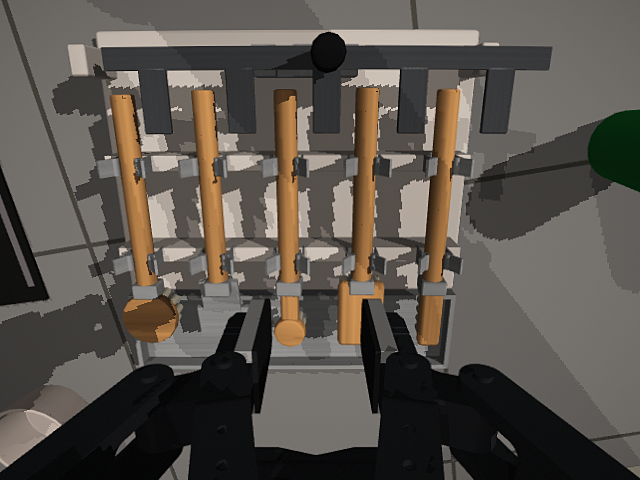

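All five sit straight in the clips with their heads over the tray. A quick press with shut fingers on each handle will confirm that they are fully home (handle top expected at z = 0.053).

```bash
python3 - <<'E'
from h import *
to(rk(0,.112,.085),80.6)
E
```

```text
tcp [0.5918 0.2069 0.2022] tool-y dir 80.43 Fz [0.5 0.4 0. ] gap 0.399 q7 1.57 lin [-0.     0.353  0.469] t 46.65
turn deg (world) 0.17  share (tool z down => -) -0.003
```

```bash
J="python3 -m jog"
python3 -m jog '[{"linear":[0,0.12,0],"turn":0},{"linear":[0,0.12,0],"turn":0},{"linear":[0,0.113,0.1],"turn":0},{"linear":[0,0,0.2],"turn":0},{"linear":[0,0,0.169],"turn":0},{"linear":[0,0,0.1],"turn":0},{"linear":[0,0,0.04],"turn":0},{"linear":[0,0,0],"turn":0}]' 1 40
python3 -m jog '[{"linear":[0,0,-0.07],"turn":0},{"linear":[0,0,-0.07],"turn":0},{"linear":[0,-0.112,0],"turn":0},{"linear":[0,-0.112,0],"turn":0},{"linear":[0,0,0.1],"turn":0},{"linear":[0,0,0.04],"turn":0},{"linear":[0,0,0],"turn":0}]'
```

```text
time_s: 47.65
tool_pos: [0.6038, 0.2973, 0.0524]
tcp_rot: [-0.255, -3.124, -0.008]
wrist_force: [-12.1, 0.5, 29.3]
finger_gap: 0.001
grip_force: 14.5
time_s: 48.52
tool_pos: [0.5969, 0.2396, 0.0524]
tcp_rot: [-0.257, -3.129, -0.004]
wrist_force: [-8.0, -2.7, 28.8]
finger_gap: 0.0
grip_force: 14.5
```

```bash
python3 -m jog '[{"linear":[0,0,-0.07],"turn":0},{"linear":[0,0,-0.07],"turn":0},{"linear":[0,-0.112,0],"turn":0},{"linear":[0,-0.112,0],"turn":0},{"linear":[0,0,0.1],"turn":0},{"linear":[0,0,0.036],"turn":0},{"linear":[0,0,0],"turn":0}]'
python3 -m jog '[{"linear":[0,0,-0.07],"turn":0},{"linear":[0,0,-0.07],"turn":0},{"linear":[0,-0.112,0],"turn":0},{"linear":[0,-0.112,0],"turn":0},{"linear":[0,0,0.1],"turn":0},{"linear":[0,0,0.04],"turn":0},{"linear":[0,0,0],"turn":0}]'
python3 -m jog '[{"linear":[0,0,-0.07],"turn":0},{"linear":[0,0,-0.07],"turn":0},{"linear":[0,-0.112,0],"turn":0},{"linear":[0,-0.112,0],"turn":0},{"linear":[0,0,0.1],"turn":0},{"linear":[0,0,0.04],"turn":0},{"linear":[0,0,0],"turn":0}]'
python3 -m jog '[{"linear":[0,0,-0.1],"turn":0},{"linear":[0,0,-0.2],"turn":0},{"linear":[0.05,0.1,-0.2],"turn":0},{"linear":[0.05,0.18,0],"turn":0},{"linear":[0.05,0.18,0],"turn":0},{"linear":[0.05,0.1,0],"turn":0},{"linear":[0,0,0],"turn":0},{"linear":[0,0,0],"turn":0}]' 0.5
python3 seated.py - | tail -12; python3 - <<'E'
from h import *
to(rk(-.105,.028,.077),80.6)
E
```

```text
time_s: 49.4
tool_pos: [0.5872, 0.1848, 0.0524]
tcp_rot: [-0.257, -3.129, -0.004]
wrist_force: [-7.8, -1.5, 25.6]
finger_gap: -0.0
grip_force: 12.8
time_s: 50.28
tool_pos: [0.5781, 0.1297, 0.0524]
tcp_rot: [-0.257, -3.129, -0.005]
wrist_force: [-7.8, -0.5, 26.6]
finger_gap: -0.0
grip_force: 13.6
time_s: 51.15
tool_pos: [0.5689, 0.0743, 0.0524]
tcp_rot: [-0.257, -3.13, -0.005]
wrist_force: [-7.1, -0.3, 28.4]
finger_gap: 0.003
grip_force: 14.4
time_s: 52.15
tool_pos: [0.5426, 0.2202, 0.1741]
tcp_rot: [0.257, 3.131, -0.001]
wrist_force: [-0.3, 0.4, 0.4]
finger_gap: 0.501
grip_force: 0.0
end rack x -0.0863 (want -.086), y 0.0570 y at +x 0.0563 app. widths [0.014  0.0136 0.0133] x max 0.059
end rack x -0.0857 (want -.086), y -0.0571 y at +x -0.0577 app. widths [0.0151 0.0159 0.016 ] x max 0.053
end rack x -0.0851 (want -.086), y 0.1126 y at +x 0.1133 app. widths [0.015  0.0137 0.0138] x max 0.052
end rack x -0.0839 (want -.086), y -0.1141 y at +x -0.1154 app. widths [0.0164 0.0175 0.0177] x max 0.062
end rack x -0.0836 (want -.086), y 0.0001 y at +x -0.0008 app. widths [0.014  0.015  0.0155] x max 0.06
end rack x 0.0575 (want -.086), y 0.0559 y at +x 0.0558 app. widths [] x max 0.117
end rack x 0.0729 (want -.086), y -0.0013 y at +x -0.0013 app. widths [] x max 0.118
tcp [0.5428 0.2195 0.1742] tool-y dir 80.54 Fz [ 0.7 -0.4 -0.2] gap 0.498 q7 1.57 lin [-0.107 -1.684 -0.502] t 52.2
turn deg (world) 9.46  share (tool z down => -) -0.158
tcp [0.5428 0.2195 0.1742] tool-y dir 80.54 Fz [ 0.7 -0.4 -0.2] gap 0.498 q7 1.57 lin [0.216 0.001 0.388] t 52.2
turn deg (world) 0.06  share (tool z down => -) -0.001
```

All five are home at the same height. Now lock the keeper.

```bash
python3 -m jog '[{"linear":[0.07,0,0],"turn":0},{"linear":[0.08,0,0],"turn":0},{"linear":[0.066,0.001,0],"turn":0},{"linear":[0,0,0.14],"turn":0},{"linear":[0,0,0.12],"turn":0},{"linear":[0,0,0.08],"turn":0},{"linear":[0,0,0.048],"turn":0},{"linear":[0,0,0],"turn":0}]' 0.5
python3 -m jog '[{"linear":[0,0,0],"turn":0},{"linear":[0,0,0],"turn":0},{"linear":[0,0,0],"turn":0},{"linear":[0,0,0],"turn":0}]' 1 40
python3 -m jog '[{"linear":[0,0,-0.03],"turn":0},{"linear":[0,0,-0.038],"turn":0},{"linear":[0,0,0],"turn":0}]'
python3 - <<'E'
from h import *
to(rk(-.105,0,.077),80.6)
E
```

```text
time_s: 53.2
tool_pos: [0.4884, 0.2299, 0.0765]
tcp_rot: [-0.256, -3.13, 0.001]
wrist_force: [0.2, -0.2, -0.2]
finger_gap: 0.498
grip_force: 0.0
time_s: 53.7
tool_pos: [0.4897, 0.23, 0.0776]
tcp_rot: [0.256, 3.13, 0.001]
wrist_force: [-1.5, -0.1, 6.7]
finger_gap: 0.211
grip_force: 39.1
time_s: 54.08
tool_pos: [0.4896, 0.2301, 0.0945]
tcp_rot: [0.256, 3.13, 0.001]
wrist_force: [2.3, -1.0, -2.5]
finger_gap: 0.214
grip_force: 39.1
tcp [0.4896 0.2301 0.0945] tool-y dir 80.65 Fz [ 2.3 -1.  -2.5] gap 0.214 q7 1.65 lin [-0.    -0.119  0.07 ] t 54.075
turn deg (world) -0.05  share (tool z down => -) 0.001
```

```bash
python3 -m jog '[{"linear":[0,-0.04,0],"turn":0},{"linear":[0,-0.04,0],"turn":0},{"linear":[0,-0.035,0],"turn":0},{"linear":[0,0,0],"turn":0},{"linear":[0,0,0],"turn":0}]'
python3 -m jog '[{"linear":[0,0,0.02],"turn":0},{"linear":[0,0,0.02],"turn":0},{"linear":[0,0,0.02],"turn":0},{"linear":[0,0,0.01],"turn":0},{"linear":[0,0,0],"turn":0},{"linear":[0,0,0],"turn":0}]'
```

```text
time_s: 54.7
tool_pos: [0.4846, 0.2007, 0.0938]
tcp_rot: [0.258, 3.131, -0.001]
wrist_force: [1.9, -1.6, -1.8]
finger_gap: 0.218
grip_force: 39.1
time_s: 55.45
tool_pos: [0.4849, 0.202, 0.0774]
tcp_rot: [0.256, 3.131, 0.003]
wrist_force: [-0.8, -0.3, 11.3]
finger_gap: 0.217
grip_force: 40.5
```

```bash
python3 -m jog '[{"linear":[0,0,0],"turn":0},{"linear":[0,0,0],"turn":0},{"linear":[0,0,-0.05],"turn":0},{"linear":[0,0,-0.12],"turn":0},{"linear":[0,0,-0.2],"turn":0},{"linear":[0,0,-0.2],"turn":0},{"linear":[0,0,-0.2],"turn":0},{"linear":[-0.15,0,-0.1],"turn":0},{"linear":[0,0,0],"turn":0},{"linear":[0,0,0],"turn":0}]' 0.5
python3 seated.py pics/f.png
```

```text
time_s: 56.7
tool_pos: [0.5202, 0.1953, 0.2933]
tcp_rot: [-0.257, -3.129, 0.001]
wrist_force: [-0.6, -0.3, -0.9]
finger_gap: 0.499
grip_force: 0.0
end rack x -0.0536 (want -.086), y -0.1136 y at +x -0.1139 app. widths [0.0155 0.0157] x max 0.06
end rack x -0.0526 (want -.086), y -0.0567 y at +x -0.0566 app. widths [0.0149 0.0144] x max 0.059
end rack x -0.0526 (want -.086), y 0.0002 y at +x -0.0004 app. widths [0.0148 0.0152] x max 0.059
end rack x -0.0526 (want -.086), y 0.0572 y at +x 0.0565 app. widths [0.013  0.0132] x max 0.058
end rack x -0.0517 (want -.086), y 0.1128 y at +x 0.1128 app. widths [0.0129 0.0129] x max 0.059
end rack x 0.0576 (want -.086), y 0.0480 y at +x 0.0483 app. widths [] x max 0.115
end rack x 0.0727 (want -.086), y -0.1247 y at +x -0.1247 app. widths [] x max 0.109
end rack x 0.0717 (want -.086), y -0.0008 y at +x -0.0008 app. widths [] x max 0.116
tcp [0.5197 0.1953 0.2928] tool-y dir 80.64 Fz [-0.9 -0.6  0.2] gap 0.501 q7 1.46 lin [-0.179 -1.573 -0.028] t 56.75
turn deg (world) 9.36  share (tool z down => -) -0.156
```

View pics/f.png

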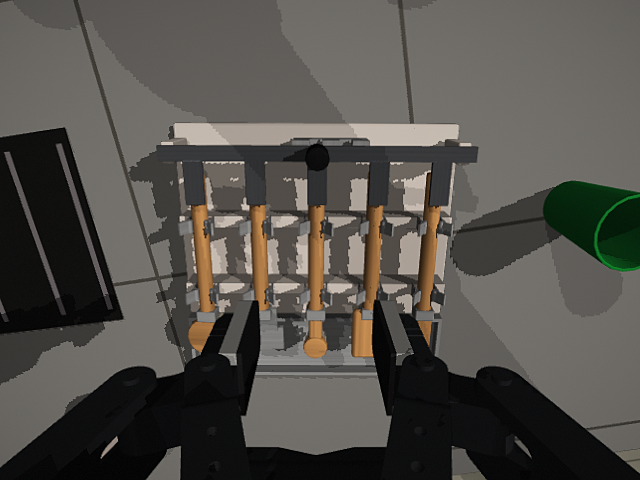

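The final view shows the tongues over all five handles and the knob at (317,157). It lowered to the same height at which it was gripped, so the pin is fully down.

```bash
python3 -c "
from bench import r
print(r.hand_in())"
```

```text
the job is handed in; nothing more can be done
None
```

I handed the job in at about 57 s: all five tools (four brushes and the scraper) are pressed home in clips 1–5 with heads over the tray, the keeper is slid back with its knob down in the first notch, and the ramekin, tumbler and bowl were not touched.

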